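Clip the dumpling pin onto its display bar

ROBOT

A 6-joint arm with a two-finger parallel gripper is mounted at the origin on the work surface. World frame = base frame: x ahead of the robot, y to its left, z up, the work surface at z = 0. Lengths are in mm, angles in rad, forces in N, time in s.
With the tool pointing down it reaches from about 325 to 1000 mm from the base axis. Payload 5.1 kg.
Tool frame: the origin (TCP) lies at the very end of the fingers, on their centre line; the grasp point (between the pads) lies 19 mm behind it; z points along the fingers, x is the direction in which the jaws open and shut, and the axes are right-handed (so a half turn about z gives the same grasp; the last joint's range is limited). The gripper opens to 85 mm and grips with 20 to 120 N. Pads are 22 mm wide; open, the fingers measure 114 mm over their backs; the gripper's body (76 mm by 85 mm) begins 54 mm behind the grasp point. The pads swing forward as they close: fully open they stand 13 mm farther back than shut.
Start: joints at [-1.414, 0.124, 1.65, -0, 1.367, -0.083], TCP at [154.348, -631.396, 231.322] pointing down, gripper open.
Joint ranges: [-2.61, 2.61], [-1.02, 2.33], [0.03, 2.71], [-1.35, 4.49], [0.32, 2.68], [-2.91, 2.91]. Speed limits (rad/s): [2.57, 2.57, 3.14, 3.14, 3.14, 3.14].

INTERFACE

Orientations are given as a rotation vector (axis times angle).
In Python, from bench import env, cams gives the robot as it stands.
- The arm moves only by the tool send_rows, never from a script. Its argument "targets" is a list of rows, each a list of 3 entries, a list of its own where there are three numbers: the opening, from 0 (shut) to 1 (fully open), then the shift along the tool's x, y, z in mm, then the turn, a rotation vector about the tool's x, y, z in rad. In form: [[gripper, [x, y, z], [rx, ry, rz]], ...]. A call has 1 to 12 rows; each row shifts and turns the commanded pose from where the row before left it, along the tool's axes as they then stand; what a row does not reach is not made up. A row lasts 1/8 s, in which the tool goes at most 62.5 mm and 10.7 degrees, less where a joint would pass 70% of its speed; a pose out of reach is approached as far as the arm can. A call is refused whole if a number of a shift passes 62.5 or a number of a turn 0.188, either way. A call with a gripper value outside its range is refused whole. The fingers move at their own pace and stop on an object; the grip force is fixed at half the most. Time passes only in rows, so rows that do not move let the fingers close. It gives the time, the measured TCP pose, the force and the opening at its end, in the units of the state.
- env.state(): the state, without advancing time (a new reading comes with each control period).
- cams.grab_frame(name): name is "side" or "top"; returns the picture (384x512x3 uint8, red, green, blue); there is no depth.
- cams.get_calibration(name): a dict with "mtx" (3x3 intrinsics, pixels), "rvec" (rotation vector, rad) and "tvec" (3), from world to camera coordinates, as OpenCV has them. Camera axes: x right, y down, z forward; pixel columns grow to the right and rows downward; lengths in mm; the calibration is good to about 2 mm. A picture is of the moment at which its call begins. get_calibration takes no time and is no camera call.
- env.sign_off(): hands the job in, once; it reports no verdict.
The state is a dict: "clock": time; "joint_positions": joint angles; "joint_vel": joint speeds; "tau": joint torques, N m; "tcp_pos": TCP position; "tcp_rot": TCP orientation; "wrist_force": force on the tool from outside, world axes, zero at the start; "wrist_torque": the same for the moment, N m; "grip_width": finger opening in mm.
Only numpy, scipy, OpenCV 4.12 (cv2) and the standard library are available. Lean on these libraries where they do the work, as an engineer would, in place of code of your own. Each camera call takes 0.05 s, during which the arm holds its last target.

TASK

Take the wooden dumpling rolling pin off its counter rest and put it on the display stand: press it down level between the spring fingers of both clips until they snap around it, then slide it lengthwise so that its plain end goes fully home in the wooden end socket, and let go. The clips and bar are light: press and slide gently, feeling for the snap and the stop instead of forcing (more than about 3 kg of push is too much), and leave the other goods where they stand.

Things in the scene. Friction and masses are not known exactly. Their poses are not given: they have to be found in the camera images.
- pin: loose wooden dumpling rolling pin, 85 g, 250 mm long. x axis: along the pin to its plain end. Origin on the axis, near the balance point (good to grip), 110 mm from the plain end. A 24 mm thick cylinder from x = -95 to +110 mm, then a 14 mm neck and 22 mm knob to x = -140. Starts lying level on the rest, axis 44 mm above the table; may be turned about its own axis.
- pin_tip (a point): centre of the pin's plain end face
- rest: fixed low wooden rest: board 220 x 75 x 12 mm, two supports at x = -75 and +75 mm (16 mm long, 45 wide, 40 high; notch floor 32 mm up) in which the pin lies along the rest's x axis, the notch reaching 8 mm up its sides; free space under the pin between them. Origin: centre of the underside.
- stand: fixed wooden stand, base 270 x 90 x 15 mm; origin: centre of the underside. Carries a clip bar along its x axis. The bar's height was set by hand and is NOT measured: it stands up to 12 mm above or below the middle setting, stiff in use. Heights given are for the middle setting. Bar board 50 mm wide, x -94 to 128 mm, top at z = 48; seated pin's axis level at z = 88 mm, y = 0.
- socket_clip_mid (a point): middle of the socket clip (x = 60 mm on the stand) on the seated pin's axis, for the middle setting; fixed to the stand, does not follow the bar. Clip: hard white saddle 18 mm long, 34 wide, top 12 mm below this point; a steel spring finger each side, beads 9.5 mm above this point with a 15 mm gap, then lips flaring to a mouth some 30 mm wide, 24 mm above this point.
- tail_clip_mid (a point): the same for the alike tail clip, x = -60 mm. The lips catch a pin 3 mm off centre. Pressing the pin level into both clips takes about 6 to 13 N: the force climbs, drops as the pin snaps past the beads, then rises hard on the saddles. Seated, the pin slides lengthwise under a few N.
- socket_mouth (a point): centre of the end socket's mouth (x = 95 mm, middle setting; fixed to the stand, does not follow the bar). The wooden socket is 32 x 32 mm inside, its roof's top 22 mm above this point; closed above, below and at the sides: the pin enters only by sliding to +x, so press it in with its plain end short of the mouth (x = 80 to 92 mm), then slide.
- socket_floor (a point): centre of the end socket's floor (x = 120 mm, middle setting; fixed to the stand), 25 mm beyond the mouth: the plain end of a pin fully home touches it
- clip_tail_left (a joint): angle (rad) of the tail clip's spring finger on the stand's y+ side; 0 closed and empty, grows as it is spread; 0 to 0.06 around a seated pin, about 0.15 when the pin passes its bead
- clip_tail_right (a joint): the same for the tail clip's finger on the y- side
- clip_socket_left (a joint): the same for the socket clip's finger on the y+ side
- clip_socket_right (a joint): the same for the socket clip's finger on the y- side
- jar_a: bystander: square glass spice jar with wooden lid, 50 mm wide, 90 mm high, beyond the tail end of the stand; origin at the centre of its underside
- jar_b: bystander: square glass spice jar with wooden lid, 45 mm wide, 80 mm high, beyond the plain-end side of the rest
- mug: bystander: white mug, 80 mm wide, 90 mm high
- bowl: bystander: white bowl, 130 mm wide, 55 mm high
- mill: bystander: dark wooden pepper mill, 52 mm wide, 140 mm high
- canister: bystander: white canister with wooden lid, 90 mm wide, 120 mm high
- spoon: bystander: serving spoon lying on the table

How it is judged:
By the outcome, as a careful person would: the job done as asked, in the order asked, and still so for the second after the job is handed in, with the robot touching nothing.
It also fails if it takes over 48 s, if anything falls off the work surface, if the arm or the gripper's body presses on something with over 40 N, if the wrist force passes 120 N, or if a joint passes its speed limit or range.

## Working session

There is one attempt and no reset: what is moved stays moved. The work goes in short steps, Python scripts to look and compute and a tool call to move; the robot and the scene stay as the last step left them, time stands still between calls to the robot, and variables do not carry over. Pictures are saved under pics/ and viewed, and the job is handed in when it is done.

Besides the shell and the picture viewer there is one more tool, called as name(argument=value, ...), one argument or row to a line, values as JSON. send_rows: Moves the arm, as the interface text tells. Its arguments: {"type":"object","properties":{"targets":{"type":"array"}},"required":["targets"]}

```bash
mkdir -p pics; ls; python3 - <<'E'
from bench import env, cams
import cv2,numpy as np
for n in ["top","side"]:
    im=cams.grab_frame(n); cv2.imwrite(f"pics/{n}0.png",im[:,:,::-1])
    c=cams.get_calibration(n); R=cv2.Rodrigues(np.array(c["rvec"],float))[0]
    print(n,np.array(c["mtx"]).tolist(),(-R.T@np.array(c["tvec"]).ravel()).round(0),R.round(2).tolist())
print(env.state())
E
```

```text
pics
top [[356.3669073052868, 0.0, 253.74457994520446], [0.0, 356.3669073052868, 191.2796887269633], [0.0, 0.0, 1.0]] [ 401.    6. 1274.] [[0.02, -1.0, 0.0], [-0.98, -0.02, -0.18], [0.18, 0.0, -0.98]]
side [[457.34896078844554, 0.0, 255.52329374404636], [0.0, 457.34896078844554, 188.25406819126877], [0.0, 0.0, 1.0]] [-138. 1129.  862.] [[-0.84, -0.54, -0.02], [-0.26, 0.42, -0.87], [0.48, -0.73, -0.49]]
{'clock': 0.1, 'joint_positions': array([-1.41361321e+00,  1.24436152e-01,  1.65156396e+00,  1.30734431e-05,
        1.36752868e+00, -8.26032374e-02]), 'joint_vel': array([ 1.30100596e-03, -2.27052602e-03, -2.03076884e-03,  1.02678065e-03,
       -1.22539643e-05,  3.93233859e-04]), 'tau': array([ 4.04397279e-04, -4.24932468e+01, -3.66653144e+01, -1.47564688e-04,
        3.88144370e-03,  7.81462575e-06]), 'tcp_pos': array([ 154.25535505, -630.84380456,  230.16269609]), 'tcp_rot': array([-2.47014616e+00,  1.93898037e+00,  2.21457681e-03]), 'wrist_force': array([-0.59082011, -0.0016507 ,  0.6659524 ]), 'wrist_torque': array([-0.00943483, -0.00453537, -0.01581345]), 'grip_width': 85.4524824612216}
```

View pics/top0.png

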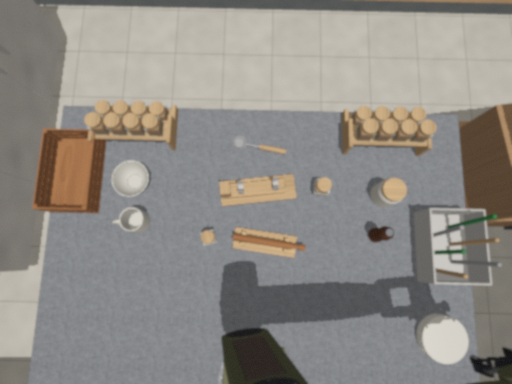

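View pics/side0.png

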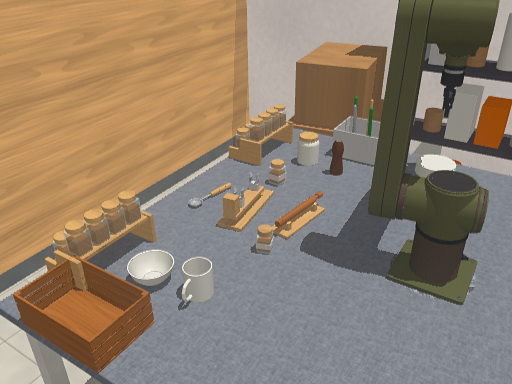

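```bash
python3 - <<'E'
import cv2
a=cv2.imread("pics/top0.png")[165:265,190:340]; cv2.imwrite("pics/topz.png",cv2.resize(a,None,fx=5.3,fy=5.3,interpolation=cv2.INTER_CUBIC))
a=cv2.imread("pics/side0.png")[150:250,205:335]; cv2.imwrite("pics/sidez.png",cv2.resize(a,None,fx=6,fy=6,interpolation=cv2.INTER_CUBIC))
E
```

```text
(no output)
```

View pics/topz.png

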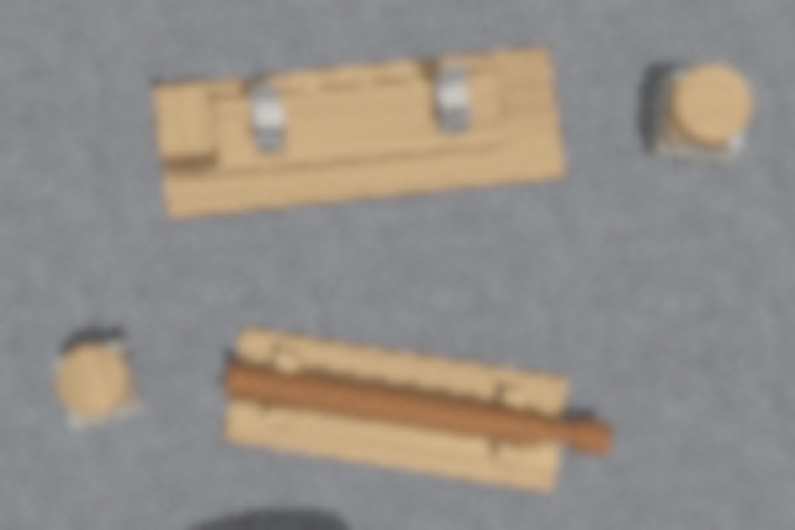

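View pics/sidez.png

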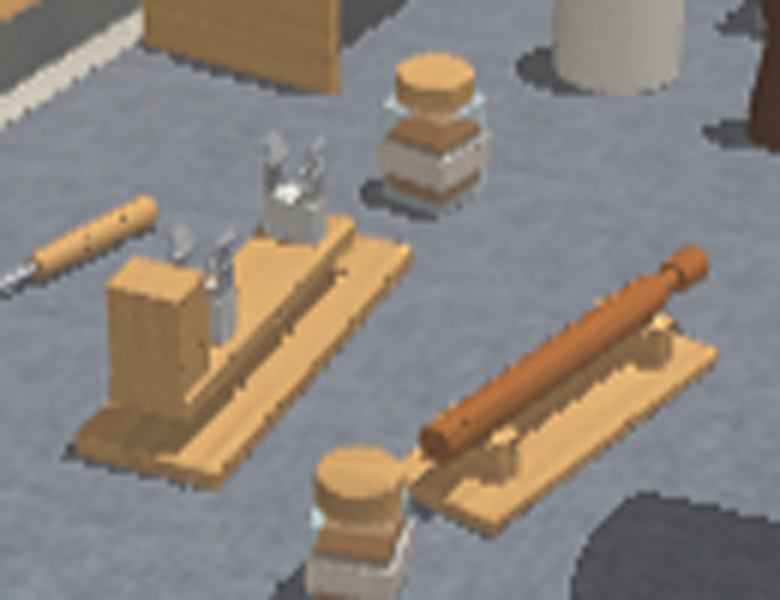

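```bash
cat > h.py <<'E'
import numpy as np, cv2
from bench import env, cams
def cal(n):
    c=cams.get_calibration(n); R=cv2.Rodrigues(np.array(c["rvec"],float))[0]; return np.array(c["mtx"]),R,np.array(c["tvec"],float).ravel()
def ray(n,u,v,z):
    K,R,t=cal(n); d=R.T@np.linalg.inv(K)@np.array([u,v,1.]); C=-R.T@t; return C+d*(z-C[2])/d[2]
def proj(n,P):
    K,R,t=cal(n); p=(R@np.atleast_2d(P).T).T+t; p=(K@p.T).T; return p[:,:2]/p[:,2:]
def tri(a,b):
    A=[];B=[]
    for n,(u,v) in (("top",a),("side",b)):
        K,R,t=cal(n);P=K@np.c_[R,t]
        for k,w in ((0,u),(1,v)): A.append(P[k,:3]-w*P[2,:3]);B.append(w*P[2,3]-P[k,3])
    return np.linalg.lstsq(np.array(A),np.array(B),rcond=None)[0]
E
python3 - <<'E'
from h import *
a=cv2.imread("pics/top0.png"); hsv=cv2.cvtColor(a,cv2.COLOR_BGR2HSV)
roi=np.zeros(a.shape[:2],np.uint8); roi[165:265,190:340]=1
print(hsv[241,260],hsv[250,285],hsv[196,260],hsv[182,260])
# pin mask
m=((hsv[...,0]<14)&(hsv[...,1]>110)).astype(np.uint8)*roi
m[:225]=0
ys,xs=np.nonzero(m); print("pin px",len(xs),xs.min(),xs.max(),ys.min(),ys.max())
P=np.array([ray("top",x,y,44) for x,y in zip(xs,ys)])[:,:2]
c=P.mean(0); w,V=np.linalg.eigh(np.cov(P.T)); d=V[:,1]*np.sign(V[1,1]); s=(P-c)@d; n=(P-c)@V[:,0]
print("pin",c,d,np.degrees(np.arctan2(d[1],d[0])),s.min(),s.max(),n.min(),n.max()); tip=c+d*s.max(); print("tip",tip,"origin",tip-110*d, "rear", c+d*s.min())
# stand mask
m=((hsv[...,0]<25)&(hsv[...,1]>60)).astype(np.uint8)*roi; m[222:]=0; m[:,305:]=0
m=cv2.morphologyEx(m,cv2.MORPH_CLOSE,np.ones((5,5)))
cn=max(cv2.findContours(m,0,1)[0],key=cv2.contourArea)
print("stand box px",cv2.boxPoints(cv2.minAreaRect(cn)).tolist())
W=np.array([ray("top",*p[0],15)[:2] for p in cn],np.float32)
r=cv2.minAreaRect(W); print(r, cv2.boxPoints(r).tolist())
cv2.imwrite("pics/m.png",m*255)
f=lambda u,v:(190+(u+.5)/5.3-.5,165+(v+.5)/5.3-.5)
for nm,u,v in (("fl",168,217),("fr",566,177),("br",549,48),("bl",153,85)): print(nm,ray("top",*f(u,v),15).round(1))
g=lambda u,v:(205+(u+.5)/6-.5,150+(v+.5)/6-.5)
for nm,u,v in (("fl",220,475),("fr",412,253),("bl",78,450)): print("side",nm,ray("side",*g(u,v),15).round(1))
# pin tip in side, jars
print("side pin tip",ray("side",*g(438,442),44),"rear",ray("side",*g(690,265),44), 'tri', tri(f(228,378),g(438,442)),tri(f(608,437),g(700,266)))
# socket top
print("socket roof corners top/side tri:")
for a_,b_ in (((213,95),(203,300)),((215,160),(203,300)),((165,165),(180,300))): print(tri(f(*a_),g(*b_)))
E
```

```text
[ 13 134 167] [ 18  87 200] [ 17  91 197] [ 17  87 200]
pin px 297 233 304 234 249
pin [453.62158021 -36.79953585] [0.13306351 0.99110751] 82.35334292371776 -128.83022950329487 116.5394668489252 -9.544578359721573 9.615319057143033
tip [469.12873102  78.70360526] origin [454.49174464 -30.31822113] rear [ 436.47897735 -164.48414417]
stand box px [[218.7821807861328, 180.82177734375], [293.3366394042969, 173.3663330078125], [295.8118896484375, 198.11880493164062], [221.25741577148438, 205.57424926757812]]
((639.0023803710938, -1.071319580078125), (90.82682800292969, 269.5759582519531), 7.100293159484863) [[577.2764892578125, 127.06961822509766], [610.597900390625, -140.43905639648438], [700.728271484375, -129.21224975585938], [667.4068603515625, 138.29641723632812]]
fl [577.6 125.8  15. ]
fr [ 611.  -141.8   15. ]
br [ 700.1 -130.    15. ]
bl [668.  139.6  15. ]
side fl [574.9 132.3  15. ]
side fr [ 609.  -126.9   15. ]
side bl [654.9 153.2  15. ]
side pin tip [469.02074332  80.57227177  44.        ] rear [ 436.65135019 -156.54905489   44.        ] tri [469.3187651   80.06952023  43.60611502] [ 435.99796793 -167.11857819   38.25596372]
socket roof corners top/side tri:
[630.04986952  84.20411199  86.17360389]
[607.42122356  92.07172051  93.9613991 ]
[600.67424436 122.03739232 111.45809299]
```

```bash
python3 - <<'E'
import cv2
a=cv2.imread("pics/side0.png")[165:235,212:280]; cv2.imwrite("pics/sidez2.png",cv2.resize(a,None,fx=8.5,fy=8.5,interpolation=cv2.INTER_NEAREST))
a=cv2.imread("pics/top0.png")[170:210,215:300]; cv2.imwrite("pics/topz2.png",cv2.resize(a,None,fx=9,fy=9,interpolation=cv2.INTER_NEAREST))
E
```

```text
(no output)
```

View pics/sidez2.png

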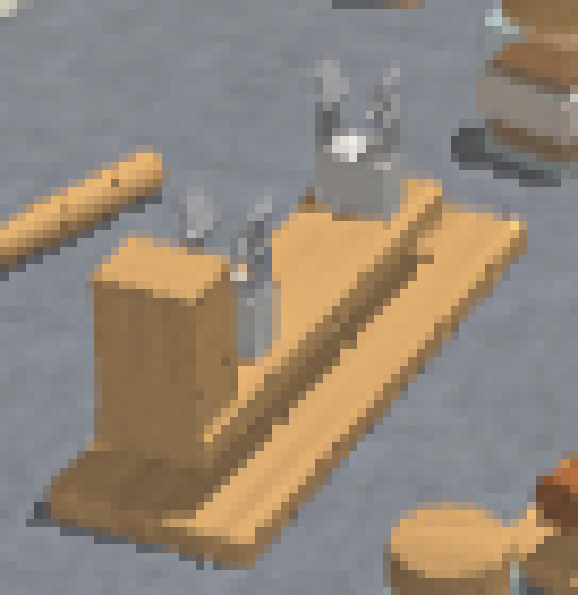

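View pics/topz2.png

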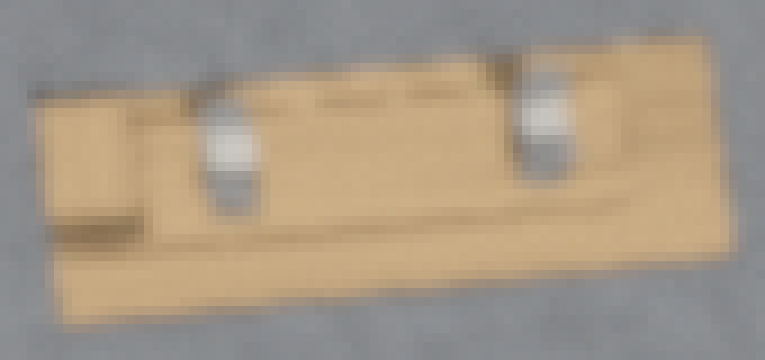

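```bash
python3 - <<'E'
from h import *
f=lambda u,v:(215+(u+.5)/9-.5,170+(v+.5)/9-.5)
g=lambda u,v:(212+(u+.5)/8.5-.5,165+(v+.5)/8.5-.5)
th=np.radians(97.1); ax=np.array([np.cos(th),np.sin(th)]); ay=np.array([-ax[1],ax[0]]); c=np.array([639,-1.])
def rep(nm,a,b):
    P=tri(a,b); e=[proj("top",P)[0]-a,proj("side",P)[0]-b]; q=P[:2]-c
    print(nm,P.round(1),"stand",(q@ax).round(1),(q@ay).round(1),np.round(e,1).tolist())
rep("in-front",f(138,215),g(236,258)); rep("out-front",f(46,220),g(196,302)); rep("out-back",f(36,103),g(95,278)); rep("in-back",f(126,95),g(128,238))
# saddle whites
rep("sadT",f(543,115),g(350,147))
# board front right corner
rep("barcorner",f(628,195),g(440,188))
rep("base fr",f(735,255),g(525,230)); rep("base br",f(710,40),g(400,180)); rep("base fl",f(65,325),g(240,548))
E
```

```text
in-front [606.3  90.5 111.5] stand 94.8 21.1 [[-0.2, -0.4], [0.3, 0.0]]
out-front [602.7 123.7 110.4] stand 128.2 20.6 [[-0.0, -0.0], [0.0, 0.0]]
out-back [646.1 128.9 110.1] stand 128.0 -23.1 [[0.1, 0.1], [-0.1, -0.0]]
in-back [652.2  96.9 109.5] stand 95.5 -25.2 [[-0.3, -0.5], [0.3, 0.1]]
sadT [654.3 -60.5  75. ] stand -61.0 -7.9 [[-0.1, -0.2], [0.1, 0.0]]
barcorner [630.7 -95.1  45.3] stand -92.4 19.8 [[-0.2, -0.5], [0.3, 0.0]]
base fr [ 615.2 -141.     6.5] stand -136.0 40.9 [[-0.3, -0.7], [0.4, 0.0]]
base br [ 687.8 -136.5   14.3] stand -140.5 -31.7 [[1.5, 3.0], [-1.9, -0.3]]
base fl [581.7 126.7   7.6] stand 133.8 41.0 [[-0.5, -1.0], [0.7, 0.1]]
```

```bash
cat >> h.py <<'E'
def plan(target,yaw):
    s=env.state(); R=cv2.Rodrigues(np.array(s["tcp_rot"]))[0]
    c,sn=np.cos(yaw),np.sin(yaw); Rt=np.array([[c,sn,0],[sn,-c,0],[0,0,-1.]])
    rel=cv2.Rodrigues(R.T@Rt)[0].ravel()
    d=np.array(target)-s["tcp_pos"]
    print("t",round(s["clock"],2),"pos",s["tcp_pos"].round(1),"yaw",np.degrees(np.arctan2(R[1,0],R[0,0])).round(2),"tilt",R[:,2].round(4),"F",s["wrist_force"].round(2),"M",s["wrist_torque"].round(3),"w",round(s["grip_width"],1))
    print("turn",rel.round(4),"shift now-frame",(R.T@d).round(1),"shift target-frame",(Rt.T@d).round(1))
E
python3 -c "
from h import *
plan([457.4,-7.7,230],np.radians(-7.65))
th=np.radians(97.1);ax=np.array([np.cos(th),np.sin(th),0]);ay=np.array([-ax[1],ax[0],0]);c=np.array([639,-1,0])
for x in(60,-60):
  for y in(15,-15): print(x,y,((proj('top',c+x*ax+y*ay+[0,0,112])-[215,170]+.5)*9).round(),((proj('side',c+x*ax+y*ay+[0,0,112])-[212,165]+.5)*8.5).round())
"
```

```text
t 0.1 pos [ 154.3 -630.8  230.2] yaw -76.26 tilt [-3.0e-04  1.9e-03 -1.0e+00] F [-0.59 -0.    0.67] M [-0.009 -0.005 -0.016] w 85.5
turn [-0.0013  0.0016 -1.1975] shift now-frame [-533.3 -442.5    1.3] shift target-frame [ 2.175e+02 -6.580e+02  2.000e-01]
60 15 [[229. 186.]] [[266. 213.]]
60 -15 [[222. 107.]] [[198. 197.]]
-60 15 [[553. 154.]] [[398.  81.]]
-60 -15 [[544.  75.]] [[333.  67.]]
```

send_rows(
  targets=[
    [1, [0, 0, 0], [0, 0, -0.171]],
    [1, [0, 0, 0], [0, 0, -0.171]],
    [1, [0, 0, 0], [0, 0, -0.171]],
    [1, [0, 0, 0], [0, 0, -0.171]],
    [1, [0, 0, 0], [0, 0, -0.171]],
    [1, [0, 0, 0], [0, 0, -0.171]],
    [1, [0, 0, 0], [0, 0, -0.171]],
  ],
)

```text
clock: 0.98
tcp_pos: [154.3, -631.0, 230.6]
tcp_rot: [-3.134, 0.201, 0.0]
wrist_force: [0.4, 0.3, -0.3]
grip_width: 85.8
```

send_rows(
  targets=[
    [0.75, [18.1, -54.8, 0], [0, 0, 0]],
    [0.75, [18.1, -54.8, 0], [0, 0, 0]],
    [0.75, [18.1, -54.8, 0], [0, 0, 0]],
    [0.75, [18.1, -54.8, 0], [0, 0, 0]],
    [0.75, [18.1, -54.8, 0], [0, 0, 0]],
    [0.75, [18.1, -54.8, 0], [0, 0, 0]],
    [0.75, [18.1, -54.8, 0], [0, 0, 0]],
    [0.75, [18.1, -54.8, 0], [0, 0, 0]],
    [0.75, [18.1, -54.8, 0], [0, 0, 0]],
    [0.75, [18.1, -54.8, 0], [0, 0, 0]],
    [0.75, [18.1, -54.8, 0], [0, 0, 0]],
    [0.75, [18.1, -54.8, 0], [0, 0, 0]],
  ],
)

```text
clock: 2.48
tcp_pos: [457.7, -6.8, 231.1]
tcp_rot: [3.134, -0.21, 0.0]
wrist_force: [-0.0, -1.2, 0.7]
grip_width: 63.9
```

send_rows(
  targets=[
    [0.75, [0, 0, 0], [0, 0, 0]],
    [0.75, [0, 0, 0], [0, 0, 0]],
    [0.75, [0, 0, 0], [0, 0, 0]],
  ],
)

```text
clock: 2.85
tcp_pos: [457.0, -9.8, 231.1]
tcp_rot: [3.134, -0.213, -0.001]
wrist_force: [-0.5, 0.8, -0.8]
grip_width: 64.2
```

```bash
python3 -c "
from h import *
plan([457.4,-7.7,25],np.radians(-7.65))"
```

```text
t 2.85 pos [457.   -9.8 231.1] yaw -7.79 tilt [-4.e-04 -2.e-04 -1.e+00] F [-0.48  0.75 -0.79] M [-0.026 -0.001 -0.008] w 64.2
turn [ 0.0003  0.0004 -0.0025] shift now-frame [ 2.000e-01 -2.200e+00  2.061e+02] shift target-frame [ 1.000e-01 -2.200e+00  2.061e+02]
```

send_rows(
  targets=[
    [0.75, [0, -2, 40], [0, 0, -0.0025]],
    [0.75, [0, 0, 40], [0, 0, 0]],
    [0.75, [0, 0, 40], [0, 0, 0]],
    [0.75, [0, 0, 30], [0, 0, 0]],
    [0.75, [0, 0, 20], [0, 0, 0]],
    [0.75, [0, 0, 10], [0, 0, 0]],
    [0.75, [0, 0, 0], [0, 0, 0]],
  ],
)

```text
clock: 3.72
tcp_pos: [457.3, -7.4, 51.1]
tcp_rot: [-3.135, 0.209, 0.001]
wrist_force: [-0.2, 0.5, -0.1]
grip_width: 64.3
```

```bash
python3 -c "
from h import *
plan([457.4,-7.7,25],np.radians(-7.65))
a=cams.grab_frame('side')[:,:,::-1]; cv2.imwrite('pics/s1.png',cv2.resize(a[140:260,195:345],None,fx=5,fy=5,interpolation=cv2.INTER_CUBIC))
a=cams.grab_frame('top')[:,:,::-1]; cv2.imwrite('pics/t1.png',cv2.resize(a[165:265,190:340],None,fx=5,fy=5,interpolation=cv2.INTER_CUBIC))"
```

```text
t 3.73 pos [457.3  -7.4  51.1] yaw -7.62 tilt [-9.e-04  1.e-04 -1.e+00] F [-0.23  0.5  -0.06] M [-0.001  0.016  0.048] w 64.3
turn [0.     0.0009 0.0005] shift now-frame [ 0.1  0.2 26.1] shift target-frame [ 0.1  0.2 26.1]
```

View pics/s1.png

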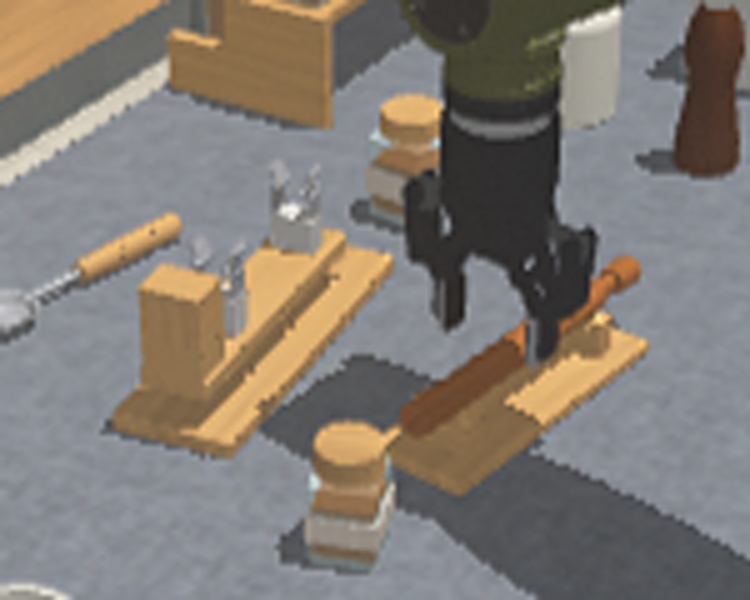

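View pics/t1.png

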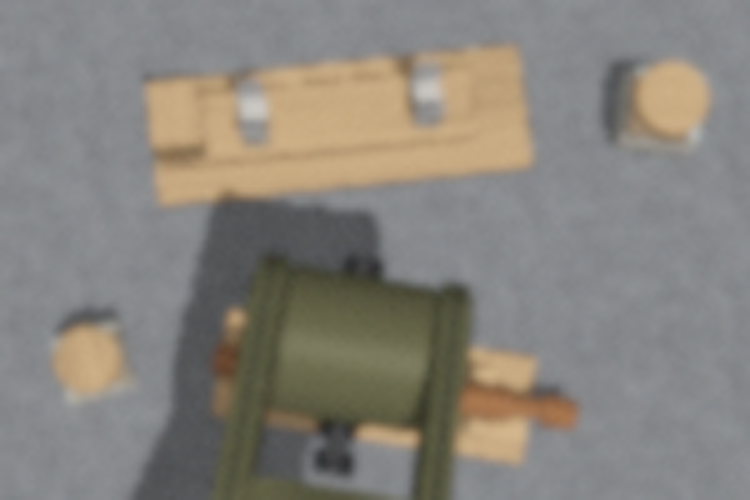

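send_rows(
  targets=[
    [0.75, [0, 0, 10], [0, 0, 0]],
    [0.75, [0, 0, 10], [0, 0, 0]],
    [0.75, [0, 0, 6], [0, 0, 0]],
    [0.75, [0, 0, 0], [0, 0, 0]],
    [0, [0, 0, 0], [0, 0, 0]],
    [0, [0, 0, 0], [0, 0, 0]],
    [0, [0, 0, 0], [0, 0, 0]],
    [0, [0, 0, 0], [0, 0, 0]],
    [0, [0, 0, 0], [0, 0, 0]],
    [0, [0, 0, 0], [0, 0, 0]],
    [0, [0, 0, 0], [0, 0, 0]],
  ],
)

```text
clock: 5.2
tcp_pos: [456.7, -6.6, 25.8]
tcp_rot: [-3.135, 0.206, 0.005]
wrist_force: [-6.4, 0.1, 6.7]
grip_width: 22.4
```

send_rows(
  targets=[
    [0, [0, 0, -5], [0, 0, 0]],
    [0, [0, 0, -15], [0, 0, 0]],
    [0, [0, 0, -30], [0, 0, 0]],
    [0, [0, 0, -30], [0, 0, 0]],
    [0, [0, 0, -30], [0, 0, 0]],
    [0, [0, 0, -30], [0, 0, 0]],
    [0, [0, 0, 0], [0, 0, 0]],
    [0, [0, 0, 0], [0, 0, 0]],
  ],
)

```text
clock: 6.2
tcp_pos: [457.2, -6.7, 164.6]
tcp_rot: [-3.135, 0.206, 0.001]
wrist_force: [-0.6, 1.4, -1.4]
grip_width: 22.0
```

```bash
python3 -c "
from h import *
plan([457.4,-7.7,25],np.radians(-7.65))
a=cams.grab_frame('side')[:,:,::-1];cv2.imwrite('pics/s2raw.png',a); cv2.imwrite('pics/s2.png',cv2.resize(a[100:260,195:345],None,fx=4,fy=3.7,interpolation=cv2.INTER_CUBIC))"
```

```text
t 6.2 pos [457.2  -6.7 164.6] yaw -7.54 tilt [-7.e-04  2.e-04 -1.e+00] F [-0.63  1.41 -1.45] M [0.025 0.021 0.015] w 22.0
turn [-0.0001  0.0007  0.002 ] shift now-frame [  0.4   1.  139.6] shift target-frame [  0.3   1.  139.6]
```

View pics/s2.png

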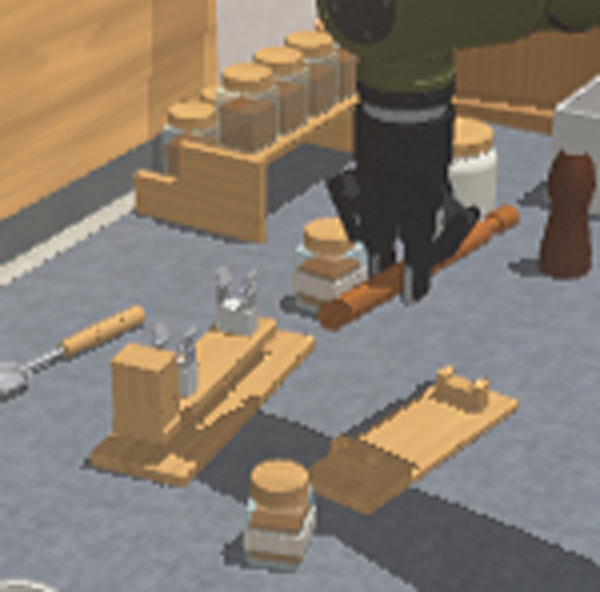

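send_rows(
  targets=[
    [0, [0, 0, 0], [0, 0, -0.128]],
    [0, [0, 0, 0], [0, 0, -0.128]],
    [0, [30, 2.8, 0], [0, 0, 0]],
    [0, [30, 2.8, 0], [0, 0, 0]],
    [0, [30, 2.8, 0], [0, 0, 0]],
    [0, [30, 2.8, 0], [0, 0, 0]],
    [0, [30, 2.8, 0], [0, 0, 0]],
    [0, [30, 2.8, 0], [0, 0, 0]],
    [0, [0, 0, 0], [0, 0, 0]],
    [0, [0, 0, 0], [0, 0, 0]],
    [0, [0, 0, 0], [0, 0, 0]],
  ],
)

```text
clock: 7.62
tcp_pos: [637.3, -1.0, 164.6]
tcp_rot: [-3.135, -0.195, 0.002]
wrist_force: [0.4, -0.0, -0.5]
grip_width: 22.4
```

```bash
python3 -c "
from h import *
plan([640,-1,150],np.radians(7.1))
for n in('side','top'):
  a=cams.grab_frame(n)[:,:,::-1];cv2.imwrite(f'pics/{n}3raw.png',a)
  b=a[120:240,205:315] if n=='side' else a[150:220,205:315]
  cv2.imwrite(f'pics/{n}3.png',cv2.resize(b,None,fx=5,fy=5,interpolation=cv2.INTER_CUBIC))"
```

```text
t 7.62 pos [637.3  -1.  164.6] yaw 7.13 tilt [-1.5e-03  1.0e-04 -1.0e+00] F [ 0.41 -0.05 -0.47] M [ 0.074 -0.048 -0.03 ] w 22.4
turn [-0.0003  0.0015  0.0005] shift now-frame [ 2.7  0.3 14.6] shift target-frame [ 2.7  0.3 14.6]
```

View pics/side3.png

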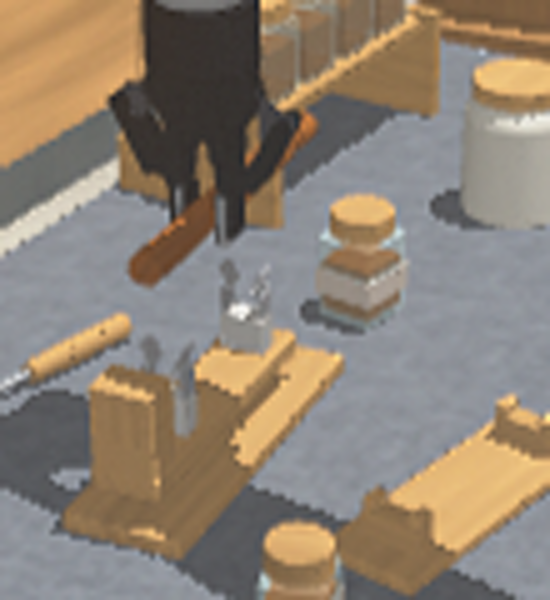

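View pics/top3.png

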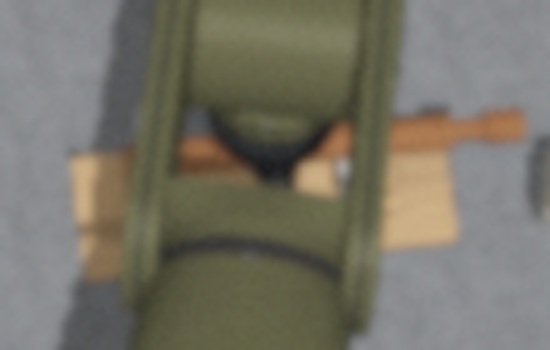

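```bash
python3 -c "
from h import *
for n,x0,y0 in(('side',205,120),('top',205,150)):
  a=cv2.imread(f'pics/{n}3raw.png'); h=cv2.cvtColor(a,cv2.COLOR_BGR2HSV)
  m=((h[...,0]<14)&(h[...,1]>115)&(h[...,2]>60)).astype(np.uint8); mm=np.zeros_like(m)
  b=(205,138,275,182) if n=='side' else (225,165,315,190)
  mm[b[1]:b[3],b[0]:b[2]]=m[b[1]:b[3],b[0]:b[2]]
  ys,xs=np.nonzero(mm)
  P=np.array([ray(n,x,y,182.8)[:2] for x,y in zip(xs,ys)])
  t=np.array([637.3,-1.]);th=np.radians(97.1);ax=np.array([np.cos(th),np.sin(th)]);ay=np.array([-ax[1],ax[0]])
  s=(P-t)@ax;q=(P-t)@ay
  for lo in range(-140,100,20):
    k=(s>=lo)&(s<lo+20)
    if k.any(): print(n,lo,k.sum(),q[k].min().round(1),q[k].max().round(1),'mid',((q[k].min()+q[k].max())/2).round(1),'mean',q[k].mean().round(1))
  print(s.min(),s.max())
"
```

```text
side -140 6 1.5 8.3 mid 4.9 mean 4.9
side -120 4 5.4 9.2 mid 7.3 mean 7.3
side -100 5 -16.9 9.5 mid -3.7 mean -9.4
side -40 4 -13.8 11.4 mid -1.2 mean -6.5
side -20 11 -16.1 -0.1 mid -8.1 mean -8.8
side 0 20 -18.0 6.9 mid -5.6 mean -5.6
side 20 22 -17.6 7.5 mid -5.1 mean -4.6
side 40 24 -16.5 8.3 mid -4.1 mean -4.0
side 60 23 -15.8 8.8 mid -3.5 mean -3.6
side 80 22 -14.7 9.6 mid -2.6 mean -0.9
-169.9604580064148 103.7366446823938
top -140 14 -5.5 1.2 mid -2.1 mean -1.8
top -120 24 -8.9 5.1 mid -1.9 mean -2.3
top -100 22 -10.5 6.4 mid -2.1 mean -3.9
top -60 20 -11.4 4.9 mid -3.3 mean -3.6
top -40 8 -5.7 6.1 mid 0.2 mean 0.4
top 0 1 4.6 4.6 mid 4.6 mean 4.6
top 20 33 -10.3 7.2 mid -1.6 mean -1.1
top 40 22 -11.6 5.6 mid -3.0 mean -3.0
-159.0361585149593 51.807964025175394
```

```bash
python3 -c "
from h import *
a=cv2.imread('pics/side3raw.png')[138:182,225:275];cv2.imwrite('pics/z.png',cv2.resize(a,None,fx=12,fy=12,interpolation=cv2.INTER_NEAREST))
a=cv2.imread('pics/side0.png'); h=cv2.cvtColor(a,cv2.COLOR_BGR2HSV)
m=((h[...,0]<14)&(h[...,1]>115)&(h[...,2]>60)).astype(np.uint8); mm=np.zeros_like(m)
b=(270,188,328,230); mm[b[1]:b[3],b[0]:b[2]]=m[b[1]:b[3],b[0]:b[2]]
ys,xs=np.nonzero(mm)
P=np.array([ray('side',x,y,44)[:2] for x,y in zip(xs,ys)])
t=np.array([457.4,-7.7]);th=np.radians(82.35);ax=np.array([np.cos(th),np.sin(th)]);ay=np.array([-ax[1],ax[0]])
s=(P-t)@ax;q=(P-t)@ay
for lo in range(-160,100,20):
    k=(s>=lo)&(s<lo+20)
    if k.any(): print(lo,k.sum(),q[k].min().round(1),q[k].max().round(1),'mid',((q[k].min()+q[k].max())/2).round(1),'mean',q[k].mean().round(1))
"
```

```text
-160 19 -12.0 12.1 mid 0.1 mean -0.8
-140 18 -11.2 11.6 mid 0.2 mean 0.9
-120 21 -12.7 12.2 mid -0.3 mean -0.5
-100 24 -11.9 15.3 mid 1.7 mean 1.7
-80 28 -13.4 14.8 mid 0.7 mean 0.8
-60 27 -12.6 15.8 mid 1.6 mean 1.9
-40 27 -12.9 14.8 mid 0.9 mean 1.2
-20 29 -12.1 15.8 mid 1.8 mean 1.9
0 29 -12.5 14.7 mid 1.1 mean 1.3
20 29 -12.8 15.2 mid 1.2 mean 1.7
40 30 -12.0 16.2 mid 2.1 mean 1.6
60 31 -12.7 15.2 mid 1.2 mean 1.3
80 30 -11.6 15.7 mid 2.0 mean 2.5
```

View pics/z.png

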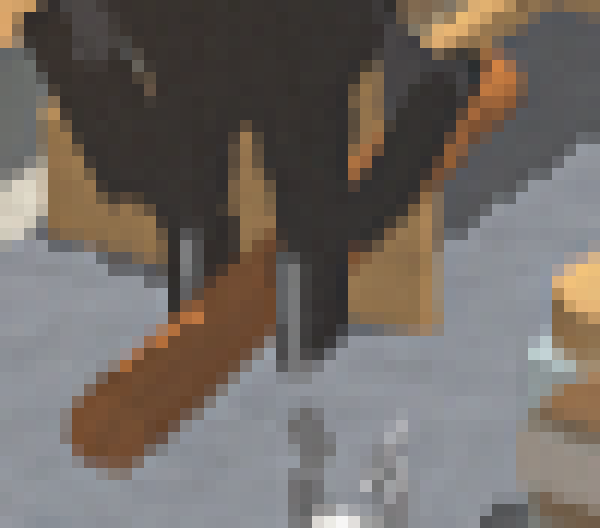

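```bash
python3 -c "
from h import *
t=np.array([637.3,-1.,182.8]);th=np.radians(97.1);ax=np.array([np.cos(th),np.sin(th),0]);ay=np.array([-ax[1],ax[0],0])
f=lambda P:((proj('side',P)[0]-[225,138]+.5)*12).round(1)
for q in(0,-2):
 for pitch in(0,-2.):
  d=ax*np.cos(np.radians(pitch))+np.array([0,0,np.sin(np.radians(pitch))])
  up=np.array([0,0,1])
  print(q,pitch,[f(t+q*ay+s*d).tolist() for s in(88,0,-117,-140,-162)])
"
```

```text
0 0 [[118.8, 431.5], [267.4, 296.6], [445.4, 135.0], [478.0, 105.4], [508.6, 77.6]]
0 -2.0 [[119.3, 441.6], [267.4, 296.6], [445.1, 122.5], [477.8, 90.5], [508.4, 60.5]]
-2 0 [[112.1, 430.0], [260.9, 295.3], [439.2, 133.9], [471.9, 104.3], [502.6, 76.5]]
-2 -2.0 [[112.7, 440.2], [260.9, 295.3], [439.0, 121.3], [471.7, 89.4], [502.4, 59.4]]
```

send_rows(
  targets=[
    [0, [1.4, 2, 10], [0, 0, 0]],
    [0, [0, 0, 15], [0, 0, 0]],
    [0, [0, 0, 12], [0, 0, 0]],
    [0, [0, 0, 5], [0, 0, 0]],
    [0, [0, 0, 0], [0, 0, 0]],
    [0, [0, 0, 0], [0, 0, 0]],
  ],
)

```text
clock: 8.48
tcp_pos: [640.5, -2.9, 123.8]
tcp_rot: [3.135, 0.195, 0.001]
wrist_force: [-0.1, -0.3, -1.0]
grip_width: 22.1
```

```bash
python3 -c "
from h import *
plan([638.7,-3,122],np.radians(7.1))
for n in('side','top'):
  a=cams.grab_frame(n)[:,:,::-1];cv2.imwrite(f'pics/{n}4raw.png',a)
  b=a[145:225,212:282] if n=='side' else a[160:210,210:310]
  k=8.5 if n=='side' else 8
  k=7.4 if n=='side' else 8
  cv2.imwrite(f'pics/{n}4.png',cv2.resize(b,None,fx=k,fy=k,interpolation=cv2.INTER_CUBIC))"
```

```text
t 8.47 pos [640.5  -2.9 123.8] yaw 7.13 tilt [ 9.e-04 -0.e+00 -1.e+00] F [-0.14 -0.27 -1.05] M [ 0.054 -0.026 -0.014] w 22.1
turn [ 0.0002 -0.0009  0.0006] shift now-frame [-1.8 -0.1  1.8] shift target-frame [-1.8 -0.1  1.8]
```

View pics/side4.png

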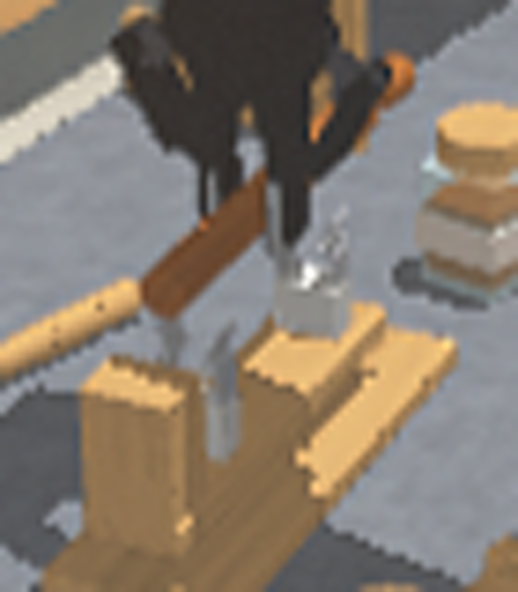

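View pics/top4.png

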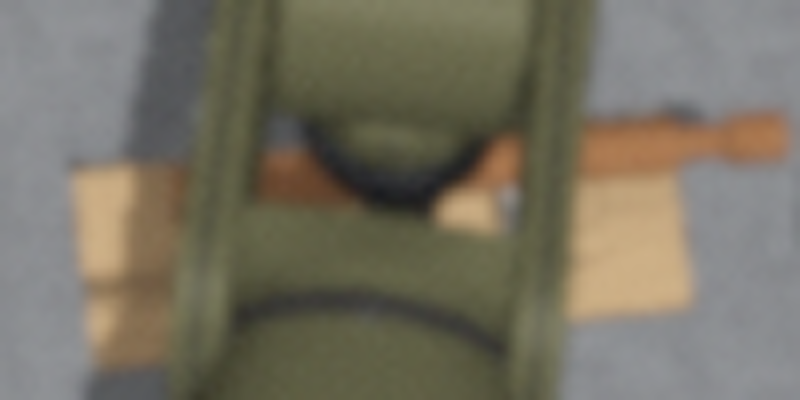

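```bash
python3 -c "
from h import *
a=cv2.imread('pics/top4raw.png'); h=cv2.cvtColor(a,cv2.COLOR_BGR2HSV)
m=((h[...,0]<14)&(h[...,1]>115)&(h[...,2]>60)).astype(np.uint8); m[:165]=0;m[192:]=0;m[:,:225]=0;m[:,312:]=0
ys,xs=np.nonzero(m)
P=np.array([ray('top',x,y,142)[:2] for x,y in zip(xs,ys)])
t=np.array([640.5,-2.9]);th=np.radians(97.1);ax=np.array([np.cos(th),np.sin(th)]);ay=np.array([-ax[1],ax[0]])
s=(P-t)@ax;q=(P-t)@ay
for lo in range(-160,100,20):
    k=(s>=lo)&(s<lo+20)
    if k.any(): print(lo,k.sum(),q[k].min().round(1),q[k].max().round(1),'mid',((q[k].min()+q[k].max())/2).round(1),'mean',q[k].mean().round(1))
print(s.min(),s.max())
t3=np.r_[t,142.];ax3=np.r_[ax,0];ay3=np.r_[ay,0]
for q in(0,-2): print(q,[(((proj('side',t3+q*ay3+k*ax3)[0]-[212,145]+.5)*7.4).round().tolist()) for k in(87,-162)])
"
```

```text
-160 22 -7.8 3.4 mid -2.2 mean -2.3
-140 16 -6.8 1.8 mid -2.5 mean -2.2
-120 27 -11.1 5.4 mid -2.8 mean -2.5
-100 15 -10.1 4.1 mid -3.0 mean -3.7
-60 15 -8.0 5.5 mid -1.3 mean -1.9
-40 7 -5.1 4.8 mid -0.1 mean 1.4
0 1 5.9 5.9 mid 5.9 mean 5.9
20 25 -9.6 5.6 mid -2.0 mean -1.5
40 12 -10.6 -0.0 mid -5.3 mean -5.3
-157.15759637626226 49.46374264044708
0 [[171.0, 292.0], [407.0, 69.0]]
-2 [[167.0, 291.0], [403.0, 68.0]]
```

send_rows(
  targets=[
    [0, [-2.6, 0, 2], [0, 0, 0]],
    [0, [0, 0, 5], [0, 0, 0]],
    [0, [0, 0, 5], [0, 0, 0]],
    [0, [0, 0, 0], [0, 0, 0]],
    [0, [0, 0, 0], [0, 0, 0]],
  ],
)

```text
clock: 9.2
tcp_pos: [637.5, -3.2, 111.2]
tcp_rot: [-3.135, -0.195, 0.0]
wrist_force: [-0.9, 0.7, -1.1]
grip_width: 21.9
```

send_rows(
  targets=[
    [0, [0, 0, 2], [0, 0, 0]],
    [0, [0, 0, 2], [0, 0, 0]],
    [0, [0, 0, 2], [0, 0, 0]],
    [0, [0, 0, 0], [0, 0, 0]],
    [0, [0, 0, 0], [0, 0, 0]],
  ],
)

```text
clock: 9.82
tcp_pos: [637.5, -3.2, 105.3]
tcp_rot: [3.135, 0.195, 0.0]
wrist_force: [0.1, -0.2, -0.8]
grip_width: 22.3
```

```bash
python3 -c "
from h import *
plan([637.8,-3,80],np.radians(7.1))
a=cams.grab_frame('side')[:,:,::-1];cv2.imwrite('pics/side5raw.png',a)
cv2.imwrite('pics/side5.png',cv2.resize(a[150:225,212:282],None,fx=8,fy=8,interpolation=cv2.INTER_CUBIC))"
```

```text
t 9.82 pos [637.5  -3.2 105.3] yaw 7.13 tilt [ 0. -0. -1.] F [ 0.12 -0.25 -0.8 ] M [ 0.092  0.003 -0.001] w 22.3
turn [ 0.     -0.      0.0006] shift now-frame [ 0.3 -0.1 25.3] shift target-frame [ 0.3 -0.1 25.3]
```

View pics/side5.png

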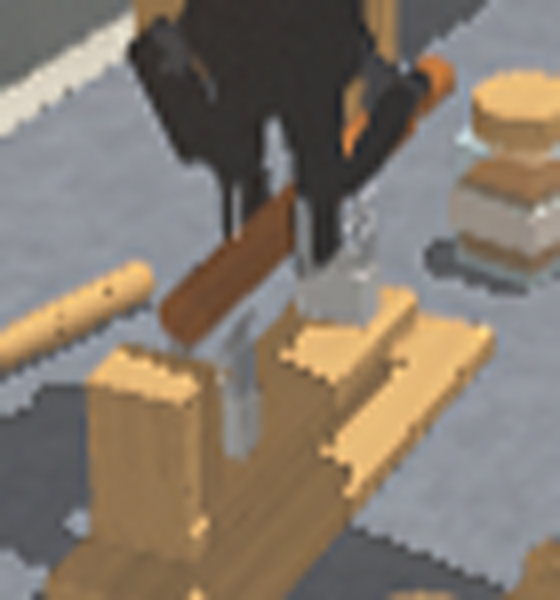

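send_rows(
  targets=[
    [0, [0, 0, 2], [0, 0, 0]],
    [0, [0, 0, 2], [0, 0, 0]],
    [0, [0, 0, 2], [0, 0, 0]],
    [0, [0, 0, 2], [0, 0, 0]],
    [0, [0, 0, 0], [0, 0, 0]],
  ],
)

```text
clock: 10.5
tcp_pos: [637.4, -3.2, 97.1]
tcp_rot: [-3.135, -0.196, 0.0]
wrist_force: [-0.3, 0.1, -0.8]
grip_width: 22.5
```

send_rows(
  targets=[
    [0, [0, 0, 1.5], [0, 0, 0]],
    [0, [0, 0, 1.5], [0, 0, 0]],
    [0, [0, 0, 0], [0, 0, 0]],
  ],
)

```text
clock: 10.88
tcp_pos: [637.9, -3.2, 94.6]
tcp_rot: [3.135, 0.195, 0.002]
wrist_force: [0.7, -0.1, 0.5]
grip_width: 22.3
```

send_rows(
  targets=[
    [0, [0, 0, 1.5], [0, 0, 0]],
    [0, [0, 0, 1.5], [0, 0, 0]],
    [0, [0, 0, 0], [0, 0, 0]],
  ],
)

```text
clock: 11.25
tcp_pos: [638.1, -3.2, 92.4]
tcp_rot: [3.135, 0.196, 0.003]
wrist_force: [0.7, -0.1, 5.5]
grip_width: 22.4
```

send_rows(
  targets=[
    [0, [0, 0, 1], [0, 0, 0]],
    [0, [0, 0, 0], [0, 0, 0]],
  ],
)

```text
clock: 11.5
tcp_pos: [638.3, -3.2, 91.7]
tcp_rot: [3.135, 0.195, 0.003]
wrist_force: [0.2, -0.1, 5.1]
grip_width: 22.3
```

send_rows(
  targets=[
    [0, [0, 0, 1], [0, 0, 0]],
    [0, [0, 0, 0], [0, 0, 0]],
  ],
)

```text
clock: 11.75
tcp_pos: [638.6, -3.3, 91.2]
tcp_rot: [3.135, 0.195, 0.004]
wrist_force: [-0.5, -0.7, 8.4]
grip_width: 22.0
```

send_rows(
  targets=[
    [0, [0, 0, 1], [0, 0, 0]],
    [0, [0, 0, 0], [0, 0, 0]],
  ],
)

```text
clock: 12.0
tcp_pos: [638.9, -3.3, 90.6]
tcp_rot: [3.135, 0.195, 0.005]
wrist_force: [-0.3, 0.6, 8.7]
grip_width: 22.0
```

```bash
python3 -c "
from h import *
plan([637.8,-3,80],np.radians(7.1))"
```

```text
t 12.0 pos [638.9  -3.3  90.6] yaw 7.14 tilt [ 3.3e-03 -3.0e-04 -1.0e+00] F [-0.3   0.59  8.7 ] M [0.093 0.019 0.019] w 22.0
turn [ 0.0007 -0.0032  0.0006] shift now-frame [-1.  -0.4 10.6] shift target-frame [-1.  -0.4 10.6]
```

send_rows(
  targets=[
    [0, [-0.5, 0, 1], [0, 0, 0]],
    [0, [0, 0, 0], [0, 0, 0]],
  ],
)

```text
clock: 12.25
tcp_pos: [638.6, -3.3, 89.8]
tcp_rot: [3.135, 0.195, 0.006]
wrist_force: [0.9, -0.7, 10.1]
grip_width: 22.2
```

send_rows(
  targets=[
    [0, [-0.5, 0, 1], [0, 0, 0]],
    [0, [0, 0, 0], [0, 0, 0]],
  ],
)

```text
clock: 12.5
tcp_pos: [638.1, -3.4, 88.7]
tcp_rot: [3.135, 0.195, 0.006]
wrist_force: [-0.3, -0.1, 8.2]
grip_width: 22.2
```

```bash
python3 -c "
from h import *
plan([637.8,-3,80],np.radians(7.1))
a=cams.grab_frame('side')[:,:,::-1];cv2.imwrite('pics/side6raw.png',a)
cv2.imwrite('pics/side6.png',cv2.resize(a[150:225,212:282],None,fx=8,fy=8,interpolation=cv2.INTER_CUBIC))"
```

```text
t 12.5 pos [638.1  -3.4  88.7] yaw 7.13 tilt [ 4.e-03 -3.e-04 -1.e+00] F [-0.27 -0.07  8.16] M [ 0.089 -0.053  0.09 ] w 22.2
turn [ 0.0008 -0.0039  0.0005] shift now-frame [-0.3 -0.5  8.7] shift target-frame [-0.2 -0.5  8.7]
```

View pics/side6.png

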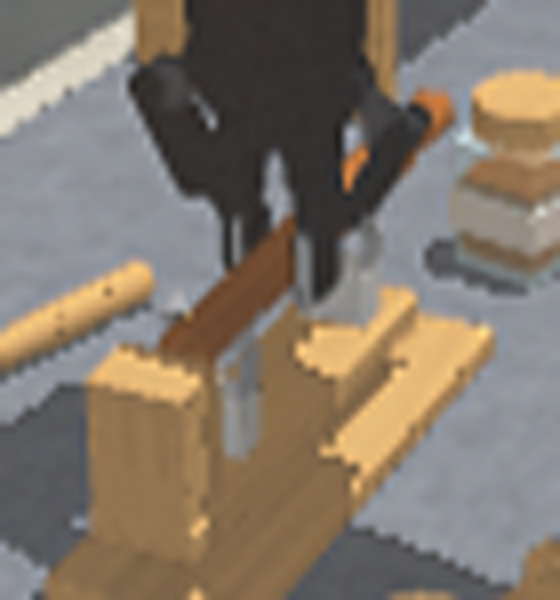

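send_rows(
  targets=[
    [0, [0, 0, 1], [0, 0, 0]],
    [0, [0, 0, 0], [0, 0, 0]],
  ],
)

```text
clock: 12.8
tcp_pos: [637.9, -3.5, 87.3]
tcp_rot: [3.135, 0.195, 0.005]
wrist_force: [0.8, 0.2, 7.2]
grip_width: 22.5
```

send_rows(
  targets=[
    [0, [0, 0, 1], [0, 0, 0]],
    [0, [0, 0, 0], [0, 0, 0]],
  ],
)

```text
clock: 13.05
tcp_pos: [637.7, -3.4, 85.9]
tcp_rot: [3.135, 0.195, 0.005]
wrist_force: [0.8, -0.3, 6.2]
grip_width: 22.2
```

send_rows(
  targets=[
    [0, [0, 0, 1], [0, 0, 0]],
    [0, [0, 0, 0], [0, 0, 0]],
  ],
)

```text
clock: 13.3
tcp_pos: [637.5, -3.4, 84.5]
tcp_rot: [3.135, 0.195, 0.004]
wrist_force: [1.3, -0.4, 5.5]
grip_width: 22.3
```

send_rows(
  targets=[
    [0, [0, 0, 1], [0, 0, 0]],
    [0, [0, 0, 0], [0, 0, 0]],
  ],
)

```text
clock: 13.55
tcp_pos: [636.8, -3.4, 82.5]
tcp_rot: [3.135, 0.195, 0.001]
wrist_force: [2.1, -1.4, 3.6]
grip_width: 22.1
```

send_rows(
  targets=[
    [0, [0.5, 0, 1], [0, 0, 0]],
    [0, [0, 0, 0], [0, 0, 0]],
  ],
)

```text
clock: 13.8
tcp_pos: [636.7, -3.2, 80.7]
tcp_rot: [-3.135, -0.195, 0.001]
wrist_force: [1.9, -0.1, 0.6]
grip_width: 22.2
```

send_rows(
  targets=[
    [0, [0.3, 0, 1], [0, 0, 0]],
    [0, [0, 0, 0], [0, 0, 0]],
  ],
)

```text
clock: 14.05
tcp_pos: [636.9, -3.2, 79.6]
tcp_rot: [-3.135, -0.195, 0.002]
wrist_force: [2.8, -0.3, 0.8]
grip_width: 22.1
```

send_rows(
  targets=[
    [0, [0, 0, 1], [0, 0, 0]],
    [0, [0, 0, 0], [0, 0, 0]],
  ],
)

```text
clock: 14.3
tcp_pos: [636.9, -3.1, 78.8]
tcp_rot: [-3.135, -0.195, 0.001]
wrist_force: [2.2, -0.2, -0.7]
grip_width: 22.4
```

send_rows(
  targets=[
    [0, [0, 0, 1], [0, 0, 0]],
    [0, [0, 0, 0], [0, 0, 0]],
  ],
)

```text
clock: 14.55
tcp_pos: [637.0, -3.1, 77.9]
tcp_rot: [-3.135, -0.195, 0.001]
wrist_force: [1.9, 0.3, -0.6]
grip_width: 22.0
```

send_rows(
  targets=[
    [0, [0.7, 0, 1], [0, 0, 0]],
    [0, [0, 0, 0], [0, 0, 0]],
  ],
)

```text
clock: 14.8
tcp_pos: [637.6, -3.1, 76.8]
tcp_rot: [-3.135, -0.195, 0.002]
wrist_force: [0.5, 0.8, -1.5]
grip_width: 22.4
```

send_rows(
  targets=[
    [0, [0.3, 0, 1], [0, 0, 0]],
    [0, [0, 0, 0], [0, 0, 0]],
  ],
)

```text
clock: 15.05
tcp_pos: [637.9, -3.1, 75.8]
tcp_rot: [-3.135, -0.195, 0.002]
wrist_force: [1.0, 0.0, -0.9]
grip_width: 22.4
```

send_rows(
  targets=[
    [0, [0, 0, 1], [0, 0, 0]],
    [0, [0, 0, 0], [0, 0, 0]],
  ],
)

```text
clock: 15.3
tcp_pos: [638.0, -3.1, 75.0]
tcp_rot: [-3.135, -0.195, 0.001]
wrist_force: [1.0, -0.1, -1.7]
grip_width: 22.0
```

```bash
python3 -c "
from h import *
plan([637.8,-3,80],np.radians(7.1))
a=cams.grab_frame('side')[:,:,::-1];cv2.imwrite('pics/side7raw.png',a)
cv2.imwrite('pics/side7.png',cv2.resize(a[150:225,212:282],None,fx=8,fy=8,interpolation=cv2.INTER_CUBIC))"
```

```text
t 15.3 pos [638.   -3.1  75. ] yaw 7.13 tilt [-7.e-04  0.e+00 -1.e+00] F [ 1.   -0.11 -1.71] M [ 0.041 -0.039  0.022] w 22.0
turn [-0.0001  0.0007  0.0006] shift now-frame [-0.2 -0.1 -5. ] shift target-frame [-0.2 -0.1 -5. ]
```

View pics/side7.png

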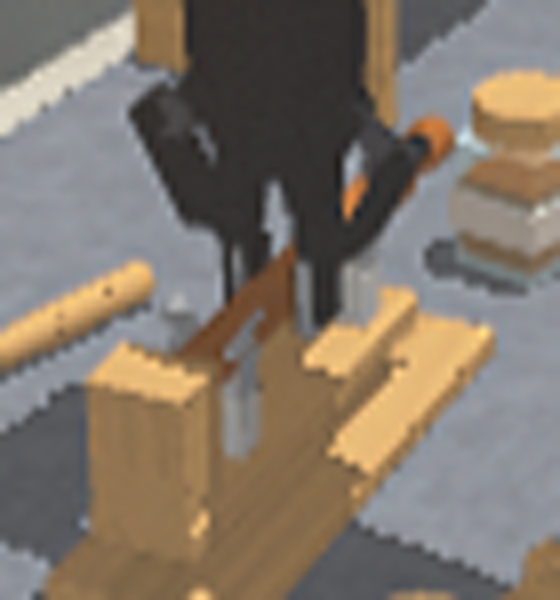

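send_rows(
  targets=[
    [0, [0, 0, 1], [0, 0, 0]],
    [0, [0, 0, 0], [0, 0, 0]],
  ],
)

```text
clock: 15.6
tcp_pos: [638.1, -3.1, 74.1]
tcp_rot: [-3.135, -0.195, 0.001]
wrist_force: [0.2, 0.2, -2.5]
grip_width: 22.2
```

send_rows(
  targets=[
    [0, [0, 0, 1], [0, 0, 0]],
    [0, [0, 0, 0], [0, 0, 0]],
  ],
)

```text
clock: 15.85
tcp_pos: [638.2, -3.1, 73.1]
tcp_rot: [3.135, 0.195, -0.0]
wrist_force: [0.3, 0.4, -1.3]
grip_width: 22.4
```

send_rows(
  targets=[
    [0, [0, 0, 1], [0, 0, 0]],
    [0, [0, 0, 0], [0, 0, 0]],
  ],
)

```text
clock: 16.1
tcp_pos: [638.3, -3.1, 72.9]
tcp_rot: [3.135, 0.195, -0.0]
wrist_force: [-3.1, 0.0, 2.6]
grip_width: 22.5
```

send_rows(
  targets=[
    [0, [0, 0, 1], [0, 0, 0]],
    [0, [0, 0, 0], [0, 0, 0]],
  ],
)

```text
clock: 16.35
tcp_pos: [638.3, -3.1, 72.9]
tcp_rot: [3.135, 0.195, -0.001]
wrist_force: [-5.8, 0.1, 8.4]
grip_width: 22.1
```

send_rows(
  targets=[
    [0, [0, 0, 1], [0, 0, 0]],
    [0, [0, 0, 0], [0, 0, 0]],
  ],
)

```text
clock: 16.6
tcp_pos: [638.4, -3.1, 72.8]
tcp_rot: [3.135, 0.196, -0.001]
wrist_force: [-7.2, 1.1, 12.6]
grip_width: 22.3
```

```bash
python3 -c "
from h import *
plan([637.8,-3,80],np.radians(7.1))"
```

```text
t 16.6 pos [638.4  -3.1  72.8] yaw 7.14 tilt [-5.e-04 -1.e-04 -1.e+00] F [-7.17  1.07 12.55] M [ 0.053  1.356 -0.005] w 22.3
turn [0.     0.0005 0.0007] shift now-frame [-0.5 -0.1 -7.2] shift target-frame [-0.5 -0.1 -7.2]
```

send_rows(
  targets=[
    [0, [-0.8, 0, -2.5], [0, 0, 0]],
    [0, [0, 0, 0], [0, 0, 0]],
  ],
)

```text
clock: 16.85
tcp_pos: [637.8, -3.2, 73.0]
tcp_rot: [3.135, 0.195, 0.001]
wrist_force: [0.3, 1.0, -0.1]
grip_width: 22.1
```

send_rows(
  targets=[
    [0, [0, -1.5, 0], [0, 0, 0]],
    [0, [0, -1.5, 0], [0, 0, 0]],
    [0, [0, -1.5, 0], [0, 0, 0]],
    [0, [0, 0, 0], [0, 0, 0]],
  ],
)

```text
clock: 17.35
tcp_pos: [637.2, 1.1, 73.0]
tcp_rot: [3.135, 0.195, 0.001]
wrist_force: [1.5, -4.8, 0.2]
grip_width: 22.2
```

```bash
python3 -c "
from h import *
plan([638.4,-3,72.8],np.radians(7.1))"
```

```text
t 17.35 pos [637.2   1.1  73. ] yaw 7.13 tilt [ 8.e-04 -4.e-04 -1.e+00] F [ 1.46 -4.79  0.19] M [-0.714 -0.301 -0.004] w 22.2
turn [ 0.0005 -0.0007  0.0005] shift now-frame [0.7 4.2 0.2] shift target-frame [0.7 4.2 0.2]
```

send_rows(
  targets=[
    [0, [0, -2, 0], [0, 0, 0]],
    [0, [0, -2, 0], [0, 0, 0]],
    [0, [0, -2, 0], [0, 0, 0]],
    [0, [0, -2, 0], [0, 0, 0]],
    [0, [0, -2, 0], [0, 0, 0]],
  ],
)

```text
clock: 17.98
tcp_pos: [635.7, 11.4, 72.9]
tcp_rot: [3.135, 0.196, 0.0]
wrist_force: [1.5, -4.7, 0.5]
grip_width: 22.2
```

send_rows(
  targets=[
    [0, [0, -2, 0], [0, 0, 0]],
    [0, [0, -2, 0], [0, 0, 0]],
    [0, [0, -2, 0], [0, 0, 0]],
    [0, [0, -2, 0], [0, 0, 0]],
  ],
)

```text
clock: 18.48
tcp_pos: [634.8, 19.3, 72.9]
tcp_rot: [3.135, 0.195, 0.0]
wrist_force: [2.5, -4.2, 2.2]
grip_width: 22.5
```

```bash
python3 -c "
from h import *
plan([638.4,-3,72.8],np.radians(7.1))
a=cams.grab_frame('side')[:,:,::-1];cv2.imwrite('pics/side8raw.png',a)
cv2.imwrite('pics/side8.png',cv2.resize(a[150:225,212:282],None,fx=8,fy=8,interpolation=cv2.INTER_CUBIC))"
```

```text
t 18.48 pos [634.8  19.3  72.9] yaw 7.13 tilt [ 2.e-04 -0.e+00 -1.e+00] F [ 2.54 -4.2   2.22] M [-0.661 -0.38   0.094] w 22.5
turn [ 0.0001 -0.0002  0.0006] shift now-frame [ 0.8 22.5  0.1] shift target-frame [ 0.9 22.5  0.1]
```

View pics/side8.png

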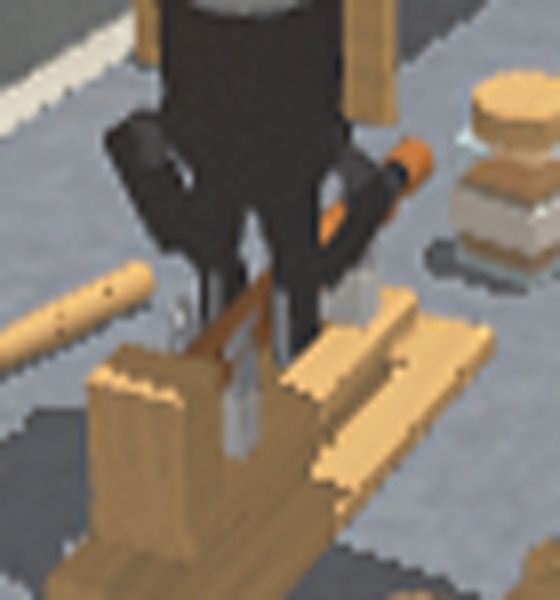

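Sliding fine (22.5 mm so far, about 4.5 N, knob following). Carry on with finer steps toward the stop.

send_rows(
  targets=[
    [0, [0.2, -1.5, 0], [0, 0, 0]],
    [0, [0.2, -1.5, 0], [0, 0, 0]],
    [0, [0, -1.5, 0], [0, 0, 0]],
    [0, [0, -1.5, 0], [0, 0, 0]],
  ],
)

```text
clock: 19.02
tcp_pos: [634.3, 24.9, 72.9]
tcp_rot: [3.135, 0.195, -0.0]
wrist_force: [2.6, -4.0, 1.5]
grip_width: 21.9
```

send_rows(
  targets=[
    [0, [0, -1, 0], [0, 0, 0]],
    [0, [0, -1, 0], [0, 0, 0]],
    [0, [0, -1, 0], [0, 0, 0]],
  ],
)

```text
clock: 19.4
tcp_pos: [633.9, 27.9, 72.9]
tcp_rot: [3.135, 0.195, -0.0]
wrist_force: [1.1, -4.0, 2.1]
grip_width: 22.1
```

send_rows(
  targets=[
    [0, [0, -1, 0], [0, 0, 0]],
    [0, [0, -1, 0], [0, 0, 0]],
  ],
)

```text
clock: 19.65
tcp_pos: [633.6, 29.9, 72.9]
tcp_rot: [3.135, 0.195, -0.0]
wrist_force: [0.8, -4.6, 2.3]
grip_width: 22.2
```

send_rows(
  targets=[
    [0, [0, -1, 0], [0, 0, 0]],
    [0, [0, 0, 0], [0, 0, 0]],
  ],
)

```text
clock: 19.9
tcp_pos: [633.6, 30.5, 72.9]
tcp_rot: [3.134, 0.195, -0.0]
wrist_force: [1.8, -6.8, 0.8]
grip_width: 21.9
```

send_rows(
  targets=[
    [0, [0, -1, 0], [0, 0, 0]],
    [0, [0, 0, 0], [0, 0, 0]],
  ],
)

```text
clock: 20.15
tcp_pos: [633.6, 30.5, 72.9]
tcp_rot: [3.133, 0.195, -0.0]
wrist_force: [2.2, -9.6, 0.4]
grip_width: 22.3
```

send_rows(
  targets=[
    [0, [0, -1, 0], [0, 0, 0]],
    [0, [0, 0, 0], [0, 0, 0]],
  ],
)

```text
clock: 20.4
tcp_pos: [633.6, 30.5, 72.9]
tcp_rot: [3.131, 0.195, 0.0]
wrist_force: [2.6, -13.3, 1.4]
grip_width: 22.3
```

send_rows(
  targets=[
    [0, [0.3, 1.5, 0], [0, 0, 0]],
    [0, [0, 0.4, 0], [0, 0, 0]],
    [0, [0, 0, 0], [0, 0, 0]],
  ],
)

```text
clock: 20.78
tcp_pos: [633.6, 30.5, 72.9]
tcp_rot: [3.134, 0.195, -0.002]
wrist_force: [1.6, -5.6, 3.7]
grip_width: 22.1
```

send_rows(
  targets=[
    [0.6, [0, 0, 0], [0, 0, 0]],
    [0.6, [0, 0, 0], [0, 0, 0]],
    [0.6, [0, 0, 0], [0, 0, 0]],
    [0.6, [0, 0, 0], [0, 0, 0]],
    [0.6, [0, 0, 0], [0, 0, 0]],
    [0.6, [0, 0, 0], [0, 0, 0]],
  ],
)

```text
clock: 21.52
tcp_pos: [633.9, 31.3, 72.9]
tcp_rot: [-3.135, -0.195, -0.0]
wrist_force: [-0.2, -0.3, 0.2]
grip_width: 51.2
```

send_rows(
  targets=[
    [0.6, [0, 0, -4], [0, 0, 0]],
    [0.6, [0, 0, -10], [0, 0, 0]],
    [0.6, [0, 0, -25], [0, 0, 0]],
    [0.6, [0, 0, -40], [0, 0, 0]],
    [0.6, [0, 0, -50], [0, 0, 0]],
    [0.6, [0, 0, -50], [0, 0, 0]],
    [0.6, [-50, 0, 0], [0, 0, 0]],
    [0.6, [-60, 0, 0], [0, 0, 0]],
    [0.6, [-60, 0, 0], [0, 0, 0]],
    [0.6, [-60, 0, 0], [0, 0, 0]],
    [0.6, [0, 0, 0], [0, 0, 0]],
  ],
)

```text
clock: 22.9
tcp_pos: [402.7, 2.6, 252.4]
tcp_rot: [3.135, 0.194, 0.005]
wrist_force: [0.5, -0.5, -0.2]
grip_width: 51.2
```

```bash
python3 -c "
from h import *
plan([638.4,-3,72.8],np.radians(7.1))
a=cams.grab_frame('side')[:,:,::-1];cv2.imwrite('pics/side9raw.png',a)
cv2.imwrite('pics/side9.png',cv2.resize(a[150:225,205:295],None,fx=8,fy=8,interpolation=cv2.INTER_CUBIC))
a=cams.grab_frame('top')[:,:,::-1];cv2.imwrite('pics/top9raw.png',a)
cv2.imwrite('pics/top9.png',cv2.resize(a[160:260,200:330],None,fx=6,fy=6,interpolation=cv2.INTER_CUBIC))"
```

```text
t 22.9 pos [402.7   2.6 252.4] yaw 7.09 tilt [ 3.1e-03 -5.0e-04 -1.0e+00] F [ 0.49 -0.52 -0.22] M [-0.032  0.003 -0.017] w 51.2
turn [ 0.0008 -0.003  -0.0003] shift now-frame [232.6  34.5 180.3] shift target-frame [233.2  34.7 179.6]
```

View pics/side9.png

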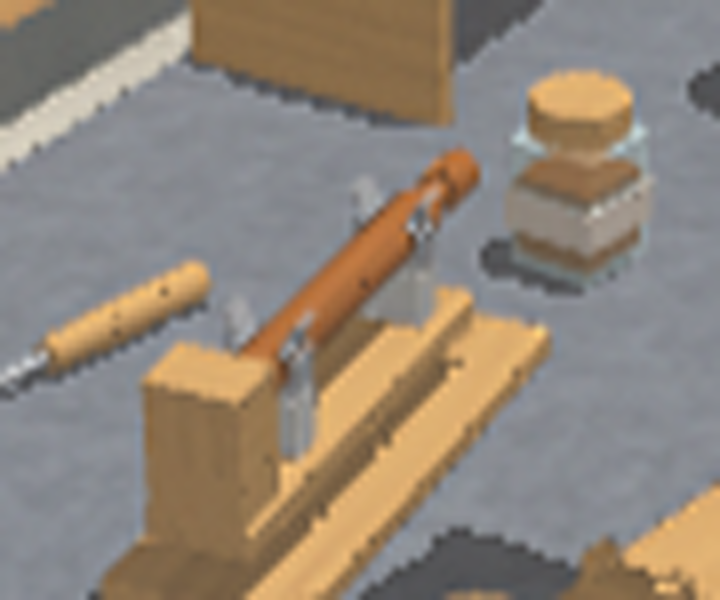

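View pics/top9.png

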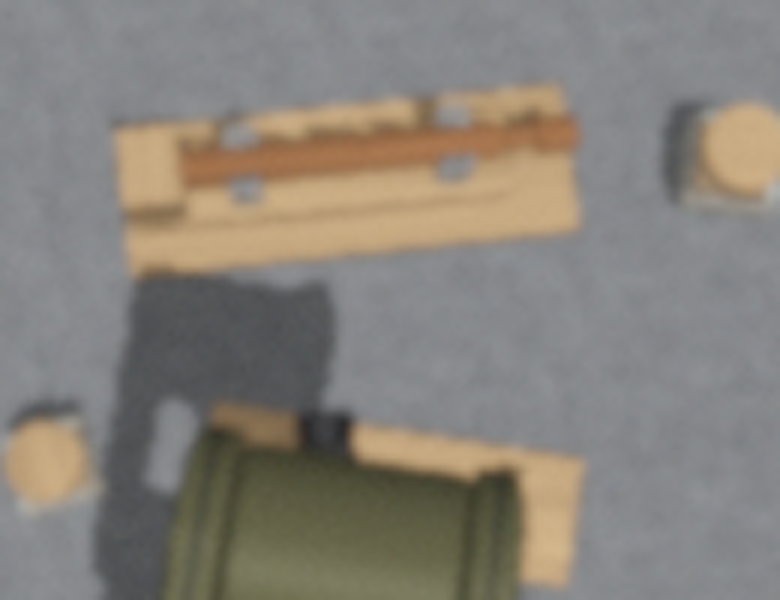

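```bash
python3 -c "
from h import *
th=np.radians(97.1);ax=np.array([np.cos(th),np.sin(th)]);ay=np.array([-ax[1],ax[0]])
for n,u,v in(('top',200+579.5/6-.5,160+132/6-.5),('side',205+474/8-.5,150+170/8-.5)):
  q=ray(n,u,v,91)[:2]-[639.8,-1]; print(n,(q@ax).round(1),(q@ay).round(1))
a=cv2.imread('pics/top9raw.png'); h=cv2.cvtColor(a,cv2.COLOR_BGR2HSV)
m=((h[...,0]<14)&(h[...,1]>115)).astype(np.uint8); m[:165]=0;m[195:]=0;m[:,:222]=0;m[:,305:]=0
ys,xs=np.nonzero(m);P=np.array([ray('top',x,y,91)[:2] for x,y in zip(xs,ys)])-[639.8,-1]
s=P@ax;print(s.min(),s.max(),np.polyfit(s,P@ay,1))
"
```

```text
top -131.6 1.1
side -126.8 5.5
-125.2235096384768 89.3587270045919 [-0.00132575 -0.45950999]
```

```bash
python3 -c "
from h import *
print(env.sign_off())"
```

```text
the job is handed in; nothing more can be done
None
```

The pin is on the display stand, snapped into both clips and slid home in the end socket. I let go, backed the arm clear, and handed in at about 23 s.

- **Press:** the force climbed to about 10 N, dropped to around 0 as the pin passed the beads, then rose hard on the saddles. I stopped at about 13 N. By that contact the bar stands about 3 mm above its middle setting. A sideways load of about 7 N built up at that last moment, and I eased it off before sliding.
- **Slide:** the pin slid about 34 mm under 4–5 N and came to a firm stop. Two more 1 mm steps moved it no further and raised the push to about 13 N.
- **Last pictures:** the pin is held in both clips, in line with the stand to within about 0.1°, and its plain end is hidden inside the socket. Both jars and the spoon's handle, the only other goods in the cropped last pictures, look unmoved; I did not re-check the mug, bowl, mill or canister.
- **Disagreement:** the pin should reach -130 mm on the stand's x axis at the knob end. The top view gave -131.6 mm and the side view -126.8 mm. A colour mask of the top view put the last pin pixel at -125 mm. I relied on the firm stop, since these readings are only good to a few mm.

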